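# Park the long slide box behind the post

### The arm

A 6-joint arm with a two-finger parallel gripper is mounted at the origin on the work surface. World frame = base frame: x ahead of the robot, y to its left, z up, the work surface at z = 0. Lengths are in mm, angles in rad, forces in N, time in s.
With the tool pointing down it reaches from about 275 to 750 mm from the base axis. Payload 10.2 kg.
Tool frame: the origin (TCP) lies at the very end of the fingers, on their centre line; the grasp point (between the pads) lies 19 mm behind it (ctrl.hold_point_z is the distance from the TCP to the grasp point, in mm); z points along the fingers, y is the direction in which the jaws open and shut (so a half turn about z gives the same grasp; the last joint's range is limited). The gripper opens to 85 mm and grips with 20 to 120 N. Pads are 22 mm wide; open, the fingers measure 114 mm over their backs; the gripper's body (76 mm by 85 mm) begins 54 mm behind the grasp point. The pads swing forward as they close: fully open they stand 13 mm farther back than shut.
Start: joints at [-1.464, 0.313, 1.498, -0, 1.331, -0.223], TCP at [170.011, -496.717, 231.294] pointing down, gripper open.
Joint ranges: [-2.94, 2.94], [-0.97, 2.17], [0.19, 2.56], [-1.23, 4.37], [0.02, 3.11], [-2.88, 2.88]. Speed limits (rad/s): [2.39, 2.39, 3.01, 3.14, 3.14, 3.14].

### API

Orientations are given as a unit quaternion [w, x, y, z].
In Python, from rig import readout, cams, workorder, spotter, ctrl gives the robot as it stands.
- The arm moves only by the tool step_arm, never from a script. Its argument "plan" is text: rows parted by semicolons, each of 5 numbers parted by spaces: the shift along the tool's x, y, z in cm, then the turn about the tool's z in degrees, then the opening in per cent of the stroke, from 0 (shut) to 100 (fully open). In form: x y z twist gripper; .... A call has 1 to 10 rows; each row is the pose to reach, as a shift and turn from the pose commanded when the call began, along the tool's axes at that moment; what a row does not reach only later rows make up. A row lasts 1/10 s, in which the tool goes at most 50 mm and 8.59 degrees, less where a joint would pass 70% of its speed; a pose out of reach is approached as far as the arm can. A call with a gripper value outside its range is refused whole. The fingers move at their own pace and stop on an object; "grip_force" is the grip in N (left out, the last holds). Time passes only in rows, so rows that repeat a pose let the fingers close. It gives the time, the measured TCP pose, the force and the opening at its end, in the units of the state.
- readout.sense(): the state, without advancing time (a new reading comes with each control period).
- cams.capture(name): name is "side" or "top" or "wrist"; returns (picture, depth): 384x512x3 uint8, red, green, blue; 384x512 float32, mm along the optical axis (not along the pixel's ray), 0 where there is no reading.
- cams.camera_info(name): a dict with "vfov" (degrees; the focal length in pixels is half the picture's height over the tangent of half this angle, whatever the lens; pixels are square), "cx", "cy" (the principal point, pixels), "rvec" (rotation vector, rad) and "tvec" (3), from world to camera coordinates, as OpenCV has them. Camera axes: x right, y down, z forward; pixel columns grow to the right and rows downward; lengths in mm; the calibration is good to about 2 mm. The wrist camera is an equidistant fisheye: a pixel r from the principal point sees the ray r / f radians off the axis. A picture is of the moment at which its call begins: read the wrist's pose just before it. camera_info takes no time and is no camera call; for the wrist camera it gives the pose at the moment of the call.
- workorder.finish_job(): hands the job in, once; it reports no verdict.
Trained networks look in the newest picture that a camera, given by its name, has taken for a name from the list of things; names that differ only in an ending like _2 or _b are one class to them, and where a whole thing is asked for, a point or a joint stands for the part that bears it (a point fixed in the world has none). Each returns a list of dicts, best first, with "conf" (0 to 1); they miss things now and then, are a little off and sometimes report something else, mostly with a low value. They report only what shows in the picture. A call takes as long as a camera call. They do not tell look-alikes from the thing itself.
- spotter.regions_of(camera, target): "pixels" (384x512 bool, what is visible of it) and "extent" ([centre column, centre row, width, height] in pixels, round what is visible of it).
The state is a dict: "time_s": time; "joints": joint angles; "dq": joint speeds; "tau": joint torques, N m; "eef_pos": TCP position; "ee_rot": TCP orientation; "force": force on the tool from outside, world axes, zero at the start; "wrist_torque": the same for the moment, N m; "grip_width": opening from 0.0 (shut) to 1.0 (fully open).
Only numpy, scipy, OpenCV 4.12 (cv2) and the standard library are available. Lean on these libraries where they do the work, as an engineer would, in place of code of your own. Each camera call takes 0.05 s, during which the arm holds its last target. There are 200 camera calls.

### The job

Push the long wooden slide box along the bench into its parking bay: angle it so that one end slips in behind the upright post, then swing the other end in, and leave it fully home, with its long side flat against the bay's back fence. Only push it with the fingers, never lift it off the bench or tip it, and leave the bottle, the slide mailer and the terminal box alone.

Things in the scene. Friction and masses are not known exactly. Their poses are not given: they have to be found in the camera images.
- slide_box: Closed wooden box, a plain bar 240 mm long, 36 wide, 32 high, 0.25 to 0.5 kg, loose, lying flat on the bench. Origin at the centre of its underside; y along its length, x across its width (a half turn makes no difference), z up. It starts on the robot's side of the bay, roughly parallel to it.
- bay: Low aluminium bay fixed to the bench, open to the robot, bare bench inside, walls 28 mm high, 8 thick. Origin: on the bench where the box's centre belongs (either way round); x points away from the robot, y along the back fence. Inner faces: back fence x = +18 mm, end walls y = +132 and -132 mm; end walls run from x = -66 mm. Two screwed feet behind it, to x = +48 mm.
- post: Fixed upright steel post, 22 mm diameter, 60 high, origin at its foot. It stands in the bay's mouth near one end: at bay x = -55, y = +87 or -87 mm (varies; a harmless flat disc marks the other place). Gap from post to back fence 62 mm; mouth between post and the far end wall 208 mm, so the box cannot go straight in sideways.
- oil_bottle: Small closed bottle, 38 mm in diameter, 75 mm high, standing behind the bay; a bystander. Origin at the centre of its underside.
- mailer: White plastic slide mailer, 35 x 85 x 22 mm, lying behind the bay; a bystander. Origin at the centre of its underside.
- terminal_box: Grey metal box 70 x 90 x 45 mm with two small black posts on top, standing well to one side; a bystander. Origin at the centre of its underside.
Not all that is in view belongs to the job. Leave any blue look-alike of the slide_box alone.

How it is judged:
By the outcome, as a careful person would: the job done as asked, in the order asked, and still so for the second after the job is handed in, with the robot touching nothing.
It also fails if it takes over 72 s, if anything falls off the work surface, if the arm or the gripper's body presses on something with over 40 N, if the wrist force passes 120 N, or if a joint passes its speed limit or range.

## Working session

There is one attempt and no reset: what is moved stays moved. The work goes in short steps, Python scripts to look and compute and a tool call to move; the robot and the scene stay as the last step left them, time stands still between calls to the robot, and variables do not carry over. Pictures are saved under pics/ and viewed, about 8 in all and at most 12, crops included, and the job is handed in when it is done.

Besides the shell and the picture viewer there is one more tool, called after "Emit:" as name(argument=value, ...) on one line, values as JSON. step_arm: Moves the arm, as the interface text tells. Its arguments: {"type":"object","properties":{"plan":{"type":"string"},"grip_force":{"type":"number"}},"required":["plan"]}

```bash
mkdir -p pics; ls
cat > h.py <<'E'
import numpy as np, cv2
from scipy.spatial.transform import Rotation as R
from rig import readout, cams, workorder, spotter, ctrl
def snap(n,f=None):
    p,d=cams.capture(n); i=cams.camera_info(n)
    if f: cv2.imwrite('pics/'+f,p[:,:,::-1])
    return p,d,i
def world(d,i,fish=False):
    h,w=d.shape; f=h/2/np.tan(np.radians(i['vfov'])/2)
    v,u=np.mgrid[:h,:w]; x=(u-i['cx'])/f; y=(v-i['cy'])/f
    P=np.stack([x*d,y*d,d],-1).reshape(-1,3)
    M=R.from_rotvec(np.ravel(i['rvec'])).as_matrix()
    W=(P-np.ravel(i['tvec']))@M
    W=W.reshape(h,w,3); W[d==0]=np.nan
    return W
E
python3 - <<'E'
from h import *
s=readout.sense(); print({k:np.round(v,3).tolist() for k,v in s.items()})
pt,dt,it=snap('top'); ps,ds,is_=snap('side')
cv2.imwrite('pics/a.png',np.vstack([pt,ps])[:,:,::-1][:, :]) 
cv2.imwrite('pics/a.png',cv2.resize(np.hstack([pt,ps])[:,:,::-1],(800,300)))
cv2.imwrite('pics/top.png',pt[:,:,::-1])
W=world(dt,it); np.save('W.npy',W)
for n in ['slide_box','bay','post','oil_bottle','mailer','terminal_box']:
    for r in spotter.regions_of('top',n):
        m=r['pixels']; w=W[m]; w=w[~np.isnan(w[:,0])]
        print(n,round(r['conf'],2),np.round(r['extent']),np.round(np.median(w,0)),np.round(np.percentile(w,[2,98],0)).tolist())
E
```

```text
pics
{'time_s': 0.0, 'joints': [-1.464, 0.313, 1.498, -0.0, 1.331, -0.223], 'dq': [0.003, -0.0, 0.0, -0.0, -0.0, -0.001], 'tau': [0.001, -41.226, -25.974, -0.0, 0.004, 0.0], 'eef_pos': [169.95, -496.431, 230.706], 'ee_rot': [-0.001, 0.986, 0.164, 0.0], 'force': [0.372, 0.216, 0.994], 'wrist_torque': [-0.004, 0.066, -0.017], 'grip_width': 0.999}
slide_box 0.85 [374. 279.  83.  52.] [ 326. -179.   31.] [[275.0, -279.0, 8.0], [380.0, -76.0, 35.0]]
slide_box 0.58 [306. 215.  86.  33.] [513.  -3.  31.] [[477.0, -118.0, -1.0], [554.0, 108.0, 35.0]]
bay 0.75 [292. 173. 106.  48.] [673.   0.  24.] [[598.0, -111.0, -0.0], [705.0, 164.0, 30.0]]
post 0.66 [322. 180.  15.  14.] [602. -59.  22.] [[590.0, -78.0, -3.0], [623.0, -47.0, 61.0]]
oil_bottle 0.75 [254. 139.  13.  15.] [732. 137.  47.] [[721.0, 117.0, -0.0], [755.0, 154.0, 76.0]]
mailer 0.77 [323. 136.  32.  23.] [752. -69.  20.] [[725.0, -111.0, 0.0], [782.0, -28.0, 24.0]]
terminal_box 0.85 [157. 188.  40.  32.] [599. 412.  44.] [[565.0, 370.0, 13.0], [641.0, 457.0, 58.0]]
```

View pics/top.png

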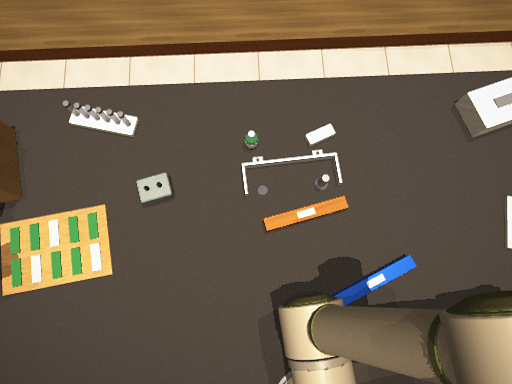

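Candidates for the slide box are the orange wooden bar at (306,214) and the blue look-alike at (375,280). I choose the orange one. The post is at (323,181) and the flat disc at (263,190). Next I fit poses and check in a crop.

```bash
cat >> h.py <<'E'
def boxpose(W,p):
    # orange bar top face
    hsv=cv2.cvtColor(p,cv2.COLOR_RGB2HSV)
    x,y,z=W[...,0],W[...,1],W[...,2]
    # colour-based box, limited to the work area in front of bench
    m=(z>27)&(z<37)&(x>430)&(x<720)&(y>-260)&(y<260)&(hsv[...,0]<25)&(hsv[...,1]>100)
    m|=(z>27)&(z<37)&(cv2.morphologyEx(m.astype(np.uint8),cv2.MORPH_CLOSE,np.ones((15,15)))>0)
    pts=W[m][:,:2].astype(np.float32)
    (c,s,a)=cv2.minAreaRect(pts)
    q=pts-pts.mean(0); e=np.linalg.svd(q,full_matrices=False)[2][0]
    e=e*np.sign(e[1])
    ctr=pts.mean(0)
    return c,s,a,ctr,np.degrees(np.arctan2(-e[0],e[1])),len(pts)
E
python3 - <<'E'
from h import *
pt,dt,it=snap('top'); W=world(dt,it)
print('box',boxpose(W,pt))
x,y,z=W[...,0],W[...,1],W[...,2]
v,u=np.mgrid[:384,:512]
m=(z>22)&(z<32)&(u>235)&(u<350)&(v>145)&(v<200)&(pt.min(2)>120)
P=W[m]
print(len(P),np.round(cv2.minAreaRect(P[:,:2].astype(np.float32))[0:3][0]),cv2.minAreaRect(P[:,:2].astype(np.float32)))
for lo,hi,n in[(y>-100,y<125,'fence')]:
    k=m&lo&hi&(x>640); Q=W[k]; 
    c=np.polyfit(Q[:,1],Q[:,0],1); r=Q[:,0]-np.polyval(c,Q[:,1]); g=abs(r)<8; c=np.polyfit(Q[g,1],Q[g,0],1); print('fence x=',c,np.degrees(np.arctan(c[0])),np.std(r))
for a,b,n in [(130,190,'left'),(-145,-95,'right')]:
    k=m&(y>a)&(y<b)&(x<665); Q=W[k]
    if len(Q)>5: print(n,len(Q),np.polyfit(Q[:,0]-640,Q[:,1],1),Q[:,0].min(),Q[:,0].max())
k=(z>52)&(z<66)&(u>310)&(u<335)&(v>165)&(v<195); print('post top',k.sum(),W[k].mean(0))
c=pt[125:235,225:365]; c=cv2.resize(c,None,fx=5,fy=5,interpolation=cv2.INTER_CUBIC); cv2.imwrite('pics/crop.png',c[:,:,::-1])
E
```

```text
box ((515.2252807617188, -5.668144226074219), (36.313907623291016, 239.29661560058594), 13.415037155151367, array([514.7351   ,  -4.9670706], dtype=float32), np.float32(13.44863), 1085)
402 [636.  26.] ((635.8655395507812, 25.856582641601562), (92.10187530517578, 280.21881103515625), 4.500917911529541)
fence x= [-7.59467643e-02  6.78617632e+02] -4.34309167552585 2.419207927488302
left 85 [1.89649507e-02 1.60880745e+02] 579.5186826641524 664.7377311020124
right 59 [ 8.12502228e-02 -1.09830559e+02] 600.7645879983245 663.9811131952265
post top 49 [605.69771537 -62.34049837  58.3874287 ]
```

View pics/crop.png

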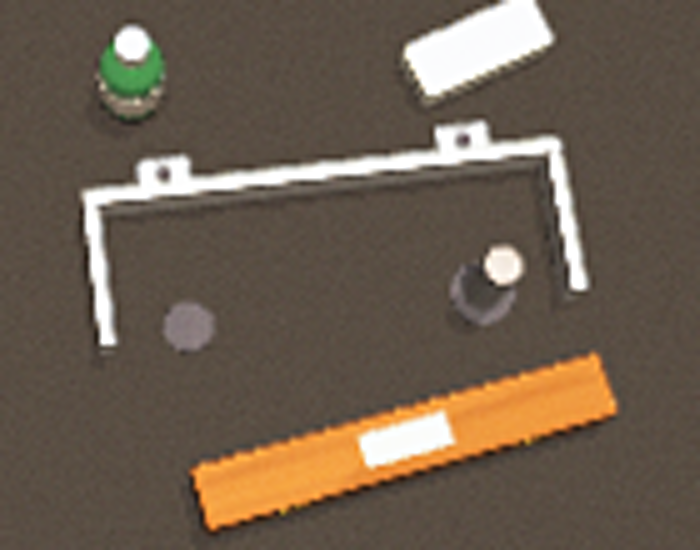

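```bash
cat >> h.py <<'E'
TH=np.radians(4.4); BO=np.array([655.5,27.4])
RB=np.array([[np.cos(TH),-np.sin(TH)],[np.sin(TH),np.cos(TH)]])
def b2w(p): return BO+RB@np.array(p,float)
def w2b(p): return RB.T@(np.array(p,float)-BO)
def plan(*tg):
    "targets: (bay x, bay y, z, bay heading deg) -> shift in tool cm and twist"
    s=readout.sense(); q=np.array(s['ee_rot']); M=R.from_quat(q[[1,2,3,0]]).as_matrix()
    h=np.degrees(np.arctan2(M[1,0],M[0,0]))
    print('t',round(s['time_s'],2),'tcp bay',np.round(w2b(s['eef_pos'][:2]),1),'z',round(s['eef_pos'][2],1),'head bay',round(h-4.4,1),'j6',round(s['joints'][5],2),'F',np.round(s['force'],1))
    for x,y,z,hd in tg:
        w=b2w([x,y]); d=M.T@(np.array([w[0],w[1],z])-s['eef_pos'])
        print((x,y,z,hd),'->',np.round(d/10,2),'twist',round(-(hd-(h-4.4)),1))
def box(f=None):
    p,d,i=snap('top',f); W=world(d,i); c,s,a,ctr,ang,n=boxpose(W,p)
    print('box bay rect',np.round(w2b(c),1),'size',np.round(s,1),'mean',np.round(w2b(ctr),1),'ang',round(float(ang)-4.4,1),n); return p
E
python3 - <<'E'
from h import *
# -y end of box: local dir
a=np.radians(9); c=np.array([-142.6,-22]); ly=np.array([-np.sin(a),np.cos(a)])
e=c-(120+14.5+20)*ly; f=c-(120+14.5+6)*ly+90*ly; print(e,f)
plan((*e,120,9),(*e,10,9))
E
```

```text
[-118.43087515 -174.59784862] [-134.70005952  -71.8782612 ]
t 0.45 tcp bay [-524.2 -485.3] z 231.2 head bay 14.5 j6 -0.22 F [-0.6  0.8  0.5]
(np.float64(-118.43087515128433), np.float64(-174.5978486219488), 120, 9) -> [ 47.07 -19.92  11.13] twist 5.5
(np.float64(-118.43087515128433), np.float64(-174.5978486219488), 10, 9) -> [ 47.07 -19.92  22.13] twist 5.5
```

Emit:
step_arm(plan="4.5 -2 0 1 0; 9 -4 0 2 0; 14 -6 0 3 0; 18.5 -8 1 4 0; 23 -10 3 5.5 0; 27.5 -12 5 5.5 0; 32 -14 7 5.5 0; 37 -16 9 5.5 0; 42 -18 10 5.5 0; 47.1 -19.9 11.1 5.5 0")

```text
time_s: 1.45
eef_pos: [529.2, -173.6, 126.1]
ee_rot: [-0.0, 0.993, 0.117, -0.0]
force: [0.1, -0.7, 1.0]
grip_width: 0.0
```

Run:
```python
from h import *
plan((-118.4,-174.6,10,9),(-134.7,-71.9,10,9))
p=box(); q,_,_=snap('side'); cv2.imwrite('pics/c.png',cv2.resize(np.hstack([p,q])[:,:,::-1],(800,300)))
```

```text
t 1.45 tcp bay [-141.4 -190.7] z 126.1 head bay 9.0 j6 0.81 F [ 0.1 -0.7  1. ]
(-118.4, -174.6, 10, 9) -> [ 2.53 -1.23 11.61] twist -0.0
(-134.7, -71.9, 10, 9) -> [  2.52 -11.63  11.61] twist -0.0
box bay rect [-142.5  -22.4] size [ 36.5 240.3] mean [-142.9  -21.5] ang 8.9 1079
```

View pics/c.png

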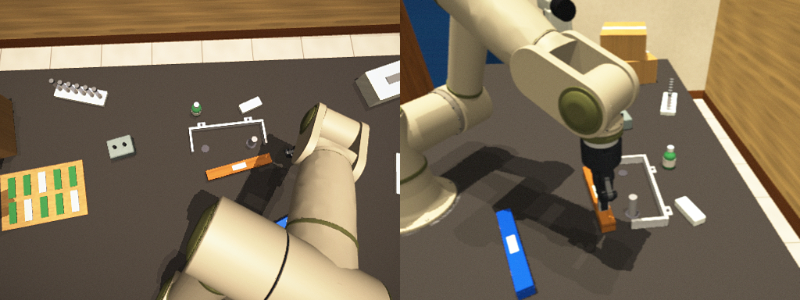

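Run:
```python
from h import *
plan((-118.4,-174.6,10,9),(-134.7,-71.9,10,9))
```

```text
t 1.55 tcp bay [-140.1 -188.4] z 125.1 head bay 9.3 j6 0.81 F [-1.  -0.6  1. ]
(-118.4, -174.6, 10, 9) -> [ 2.37 -0.99 11.51] twist 0.3
(-134.7, -71.9, 10, 9) -> [  2.42 -11.39  11.53] twist 0.3
```

Emit:
step_arm(plan="1.2 -0.5 2 0 0; 2.4 -1 5 0 0; 2.4 -1 8 0 0; 2.4 -1 10.5 0 0; 2.4 -1 11.5 0 0; 2.4 -1 11.5 0 0; 2.4 -2 11.5 0 0; 2.4 -2.5 11.5 0 0; 2.4 -2.5 11.5 0 0")

```text
time_s: 2.45
eef_pos: [545.8, -144.6, 12.8]
ee_rot: [0.0, 0.993, 0.117, 0.001]
force: [0.2, 0.6, 0.2]
grip_width: -0.001
```

Run:
```python
from h import *
box();plan((-134.7,-71.9,10,9))
```

```text
box bay rect [-142.5  -19.4] size [ 36.6 234. ] mean [-140.2  -28. ] ang 6.5 808
t 2.5 tcp bay [-122.6 -163.5] z 12.6 head bay 9.0 j6 0.87 F [ 0.3 -0.6  0.6]
(-134.7, -71.9, 10, 9) -> [ 0.24 -9.24  0.26] twist 0.0
```

Emit:
step_arm(plan="0.2 -0.9 0.2 0 0; 0.2 -1.9 0.2 0 0; 0.2 -2.9 0.2 0 0; 0.2 -3.9 0.2 0 0; 0.2 -4.9 0.2 0 0; 0.2 -5.9 0.2 0 0; 0.2 -6.9 0.2 0 0; 0.2 -7.9 0.2 0 0; 0.2 -8.7 0.2 0 0; 0.2 -8.7 0.2 0 0")

```text
time_s: 3.5
eef_pos: [526.6, -58.9, 9.4]
ee_rot: [-0.001, 0.993, 0.117, -0.001]
force: [-0.6, 0.5, 0.8]
grip_width: 0.004
```

Run:
```python
from h import *
plan(); p=box(); cv2.imwrite('pics/d.png',cv2.resize(p[100:300,180:400,::-1],None,fx=3,fy=3))
```

```text
t 3.5 tcp bay [-135.1  -76.2] z 9.4 head bay 9.1 j6 1.0 F [-0.6  0.5  0.8]
box bay rect [-157.    70.1] size [ 37.1 214.7] mean [-157.8   73.3] ang 8.6 974
```

View pics/d.png

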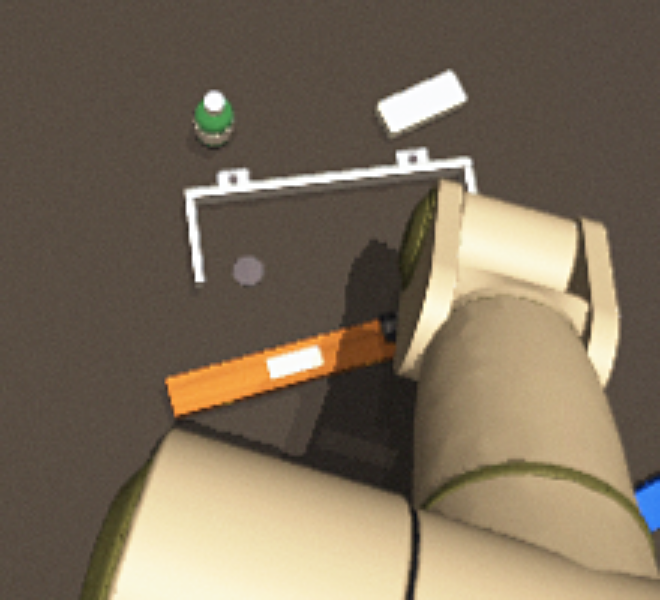

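Run:
```python
from h import *
plan((-133,-86,10,9),(-133,-86,55,9),(-190,5,55,14),(-190,5,10,14),(-135,5,10,18))
```

```text
t 3.55 tcp bay [-134.9  -76.8] z 9.5 head bay 9.0 j6 1.0 F [-0.2 -0.  -0. ]
(-133, -86, 10, 9) -> [ 0.05  0.94 -0.06] twist 0.0
(-133, -86, 55, 9) -> [ 0.04  0.94 -4.56] twist 0.0
(-190, 5, 55, 14) -> [-4.16 -8.95 -4.54] twist -5.0
(-190, 5, 10, 14) -> [-4.16 -8.94 -0.04] twist -5.0
(-135, 5, 10, 18) -> [ 1.28 -8.08 -0.05] twist -9.0
```

Emit:
step_arm(plan="0 0.9 0 0 0; 0 0.9 -2.5 0 0; 0 0.9 -4.8 0 0; -1.5 -2 -4.8 -2 0; -3 -5.5 -4.8 -4 0; -4.2 -9 -4.8 -5 0; -4.2 -9 -4.8 -5 0; -4.2 -9 -2 -5 0; -4.2 -9 0 -5 0; -4.2 -9 0 -5 0")

```text
time_s: 4.55
eef_pos: [464.8, 16.9, 7.9]
ee_rot: [-0.001, 0.987, 0.159, -0.002]
force: [-0.7, -0.5, 0.5]
grip_width: -0.001
```

Run:
```python
from h import *
plan((-190,5,10,14),(-135,3,10,18));p=box(); cv2.imwrite('pics/e.png',cv2.resize(p[100:300,180:400,::-1],None,fx=3,fy=3))
```

```text
t 4.55 tcp bay [-190.9    4.1] z 7.9 head bay 13.9 j6 1.03 F [-0.7 -0.5  0.5]
(-190, 5, 10, 14) -> [ 0.11 -0.06 -0.21] twist -0.1
(-135, 3, 10, 18) -> [ 5.4   1.46 -0.23] twist -4.1
box bay rect [-163.4  112.7] size [ 36.7 128.9] mean [-163.8  114.2] ang 9.3 587
```

View pics/e.png

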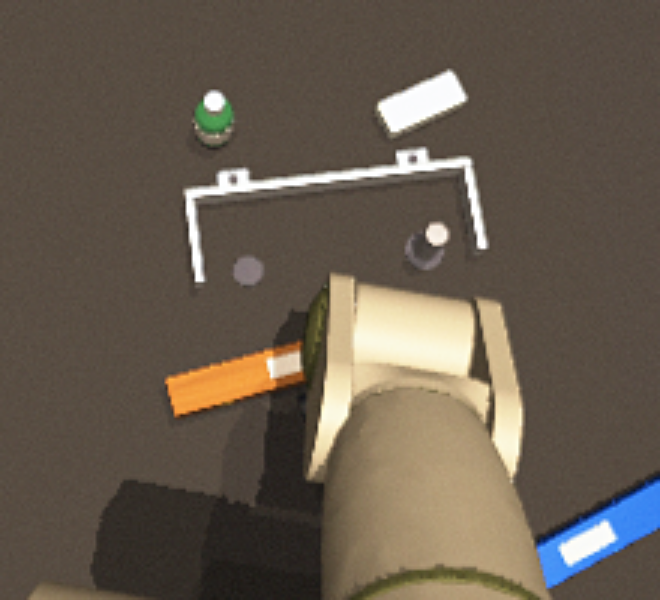

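Emit:
step_arm(plan="0.7 0.2 0 -1 0; 1.4 0.4 -0.2 -1 0; 2.1 0.6 -0.2 -2 0; 2.8 0.8 -0.2 -2 0; 3.4 0.9 -0.2 -3 0; 4 1.1 -0.2 -3 0; 4.6 1.3 -0.2 -4 0; 5 1.4 -0.2 -4 0; 5 1.4 -0.2 -4 0")

```text
time_s: 5.5
eef_pos: [518.1, 20.0, 11.7]
ee_rot: [0.0, 0.981, 0.194, 0.0]
force: [-0.7, -0.3, -0.7]
grip_width: 0.002
```

```bash
cat >> h.py <<'E'
def lbox(f=None,end=+1):
    "pose from visible end (end=+1: +y end visible)"
    p,d,i=snap('top',f); W=world(d,i); c,s,a,ctr,ang,n=boxpose(W,p)
    r=cv2.boxPoints((c,s,a)); b=np.array([w2b(q) for q in r])
    L=max(s); e=[b[k]-b[(k+1)%4] for k in range(4)]
    v=max(e,key=lambda q:q@q); v=v/np.hypot(*v); v*=np.sign(v[1])
    cc=w2b(c)+end*(L/2-120)*v
    print('box centre bay',np.round(cc,1),'ang',round(float(np.degrees(np.arctan2(-v[0],v[1]))),1),'pca',round(float(ang)-4.4,1),'vis',np.round(s,1),n); return p
E
python3 - <<'E'
from h import *
plan();p=lbox()
E
```

```text
t 5.5 tcp bay [-137.6    3.2] z 11.7 head bay 18.0 j6 0.99 F [-0.7 -0.3 -0.7]
box centre bay [-128.3   59.5] ang 21.7 pca 23.5 vis [ 36.2 138. ] 581
```

Run:
```python
from h import *
plan((-152,1,10,20),(-168,44,10,23),(-130,46,10,23),(-104,46,10,23))
```

```text
t 5.55 tcp bay [-137.9    3.3] z 11.7 head bay 18.0 j6 0.99 F [ 0.3 -0.3  0.3]
(-152, 1, 10, 20) -> [-1.41 -0.22  0.17] twist -2.0
(-168, 44, 10, 23) -> [-1.61 -4.81  0.17] twist -5.0
(-130, 46, 10, 23) -> [ 2.07 -3.82  0.17] twist -5.0
(-104, 46, 10, 23) -> [ 4.54 -3.02  0.17] twist -5.0
```

Emit:
step_arm(plan="-1.4 -0.2 0.1 -2 0; -1.6 -2 0.1 -5 0; -1.6 -3.8 0.1 -5 0; -1.6 -4.8 0.1 -5 0; -0.8 -4.6 0.1 -5 0; 0 -4.4 0.1 -5 0; 0.8 -4.2 0.1 -5 0; 1.5 -4 0.1 -5 0; 2.1 -3.8 0.1 -5 0; 2.1 -3.8 0.1 -5 0")

```text
time_s: 6.55
eef_pos: [523.5, 63.0, 10.7]
ee_rot: [0.0, 0.972, 0.237, 0.001]
force: [-0.9, -0.8, -0.5]
grip_width: 0.003
```

Run:
```python
from h import *
plan((-104,46,10,23));p=lbox()
```

```text
t 6.55 tcp bay [-128.9   45.6] z 10.7 head bay 23.0 j6 0.99 F [-0.9 -0.8 -0.5]
(-104, 46, 10, 23) -> [2.31 0.93 0.07] twist -0.0
box centre bay [-104.8   60.3] ang 23.1 pca 28.3 vis [36.4 82.7] 347
```

Emit:
step_arm(plan="0.7 0.3 0 0 0; 1.4 0.6 0 0 0; 2.1 0.9 0 0 0; 2.6 1.05 0 0 0; 2.9 1.2 0 0 0; 2.9 1.2 0 0 0; 1.5 0.6 0 0 0; 0 0 0 0 0; -3 0 -3 0 0; -6 0 -5 0 0")

```text
time_s: 7.6
eef_pos: [468.5, 35.4, 61.7]
ee_rot: [0.0, 0.971, 0.237, 0.0]
force: [0.3, 0.1, 1.2]
grip_width: 0.005
```

Run:
```python
from h import *
lbox();plan(); p=lbox(); cv2.imwrite('pics/f.png',cv2.resize(p[100:300,180:400,::-1],None,fx=3,fy=3))
```

```text
box centre bay [-73.7  61.6] ang 25.8 pca 26.1 vis [ 36.8 239.1] 930
t 7.65 tcp bay [-188.1   21.3] z 63.8 head bay 23.0 j6 0.92 F [4.3 1.1 2. ]
box centre bay [-73.7  62.1] ang 25.5 pca 26.1 vis [ 36.9 239.3] 968
```

View pics/f.png

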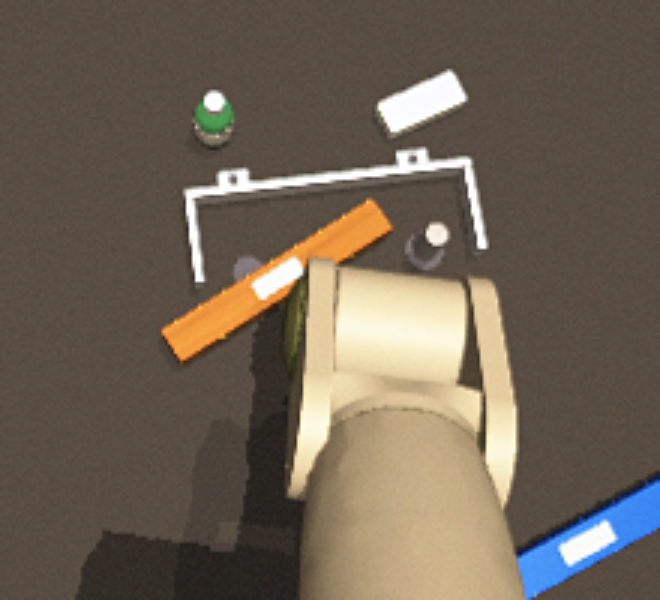

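Run:
```python
from h import *
plan((-136.4,192,64,25.7),(-136.4,192,10,25.7))
```

```text
t 7.7 tcp bay [-186.2   21.7] z 62.8 head bay 22.9 j6 0.92 F [-0.   1.  -0.2]
(-136.4, 192, 64, 25.7) -> [ 11.22 -13.75  -0.12] twist -2.8
(-136.4, 192, 10, 25.7) -> [ 11.21 -13.76   5.28] twist -2.8
```

Emit:
step_arm(plan="1 -3 -0.5 -3 0; 3 -6.5 -0.5 -3 0; 5.5 -10 -0.5 -3 0; 8.5 -13 -0.5 -3 0; 11.2 -13.8 -0.5 -3 0; 11.2 -13.8 0 -3 0; 11.2 -13.8 2.5 -3 0; 11.2 -13.8 5.3 -3 0; 11.2 -13.8 5.3 -3 0")

```text
time_s: 8.6
eef_pos: [502.9, 209.0, 4.4]
ee_rot: [-0.0, 0.965, 0.262, -0.003]
force: [-1.6, -0.1, -0.0]
grip_width: 0.003
```

Run:
```python
from h import *
lbox(None,-1);plan((-110.4,138,10,25.7))
```

```text
box centre bay [-73.7  62.2] ang 25.9 pca 26.6 vis [ 36.6 188.2] 763
t 8.65 tcp bay [-136.9  192.9] z 6.4 head bay 26.0 j6 1.22 F [-0.2  0.4  0.9]
(-110.4, 138, 10, 25.7) -> [-0.02  6.1  -0.36] twist 0.3
```

Emit:
step_arm(plan="0 0.7 -0.3 0 0; 0 1.4 -0.4 0 0; 0 2.1 -0.4 0 0; 0 2.8 -0.4 0 0; 0 3.5 -0.4 0 0; 0 4.2 -0.4 0 0; 0 4.9 -0.4 0 0; 0 5.5 -0.4 0 0; 0 5.5 -0.4 0 0")

```text
time_s: 9.55
eef_pos: [533.4, 161.3, 11.7]
ee_rot: [0.0, 0.965, 0.262, 0.0]
force: [-0.1, -0.0, -0.1]
grip_width: 0.003
```

Run:
```python
from h import *
p=lbox(None,-1);plan((-93,122,10,22)); cv2.imwrite('pics/g.png',cv2.resize(p[100:300,180:400,::-1],None,fx=3,fy=3))
```

```text
box centre bay [-55.3  23.5] ang 25.9 pca 27.0 vis [ 36.3 154.4] 614
t 9.6 tcp bay [-111.7  143.3] z 11.6 head bay 26.0 j6 1.13 F [-0.5 -0.3 -0.4]
(-93, 122, 10, 22) -> [0.75 2.73 0.16] twist 4.0
```

View pics/g.png

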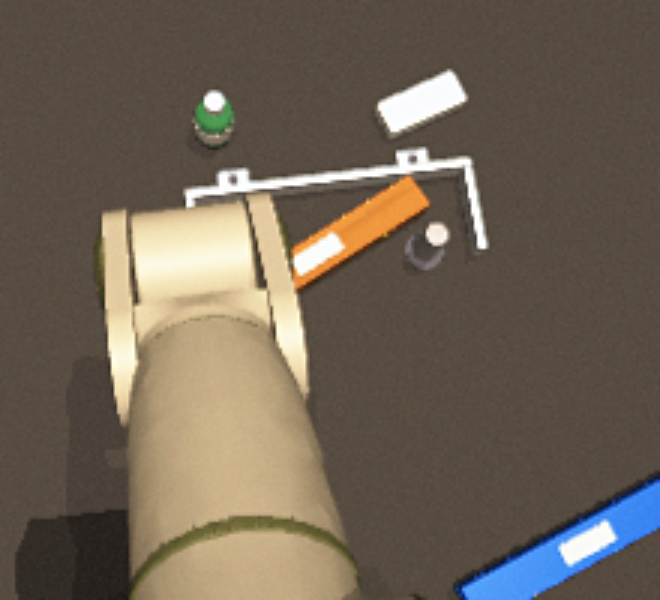

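Emit:
step_arm(plan="0 0.4 0.1 0 0; 0.1 0.8 0.1 0 0; 0.1 1.1 0.1 0 0; 0.3 1.6 0.1 1 0; 0.5 2.1 0.1 2 0; 0.7 2.5 0.1 3.5 0; 0.9 3 0.1 5 0; 0.9 3 0.1 5 0")

```text
time_s: 10.4
eef_pos: [556.6, 140.3, 10.8]
ee_rot: [0.0, 0.976, 0.219, 0.0]
force: [-1.3, -0.6, 0.9]
grip_width: 0.003
```

Run:
```python
from h import *
p=lbox(None,-1);plan((-94,125,10,21))
```

```text
box centre bay [-43.8  -4.6] ang 21.3 pca 22.3 vis [ 37.3 148.4] 590
t 10.45 tcp bay [-90.3 120.4] z 10.8 head bay 21.0 j6 1.17 F [-0.2 -0.4  0.2]
(-94, 125, 10, 21) -> [-0.18 -0.56  0.08] twist -0.0
```

Run:
```python
from h import *
plan((-96,134,10,21),(-96,134,55,21),(-122,66,55,18),(-122,66,10,18))
```

```text
t 10.45 tcp bay [-90.3 120.4] z 10.8 head bay 21.0 j6 1.17 F [-0.2 -0.4  0.2]
(-96, 134, 10, 21) -> [-0.05 -1.47  0.08] twist -0.0
(-96, 134, 55, 21) -> [-0.05 -1.47 -4.42] twist -0.0
(-122, 66, 55, 18) -> [-4.91  3.95 -4.42] twist 3.0
(-122, 66, 10, 18) -> [-4.91  3.94  0.08] twist 3.0
```

Emit:
step_arm(plan="0 -0.7 0 0 0; 0 -1.5 0 0 0; 0 -1.5 -2.5 0 0; 0 -1.5 -5 0 0; -2.5 1 -5 3 0; -4.9 3.9 -5 3 0; -4.9 3.9 -5 3 0; -4.9 3.9 -2.5 3 0; -4.9 3.9 0 3 0; -4.9 3.9 0 3 0")

```text
time_s: 11.45
eef_pos: [526.4, 85.6, 8.3]
ee_rot: [-0.001, 0.981, 0.195, -0.003]
force: [-0.6, 0.2, -0.0]
grip_width: -0.001
```

Run:
```python
from h import *
p=lbox(None,-1);plan((-75,74,10,10),(-55,78,10,6),(-40,80,10,2),(-35,80,10,0))
```

```text
box centre bay [-44.   -3.5] ang 21.2 pca 21.1 vis [35.9 79.1] 292
t 11.5 tcp bay [-123.1   67.7] z 10.1 head bay 18.0 j6 1.12 F [-0.   0.7 -0.1]
(-75, 74, 10, 10) -> [ 4.77  0.9  -0.  ] twist 8.0
(-55, 78, 10, 6) -> [ 6.8   1.13 -0.01] twist 12.0
(-40, 80, 10, 2) -> [ 8.28  1.41 -0.01] twist 16.0
(-35, 80, 10, 0) -> [ 8.76  1.56 -0.01] twist 18.0
```

Emit:
step_arm(plan="0.8 0.1 0 1 0; 1.6 0.3 0 2 0; 2.4 0.4 0 4 0; 3.2 0.6 0 5 0; 4 0.7 0 6 0; 4.8 0.9 0 8 0; 5.6 1 0 10 0; 6.4 1.1 0 11 0; 7 1.2 0 12 0; 7 1.2 0 12 0")

```text
time_s: 12.5
eef_pos: [598.4, 100.3, 10.8]
ee_rot: [0.0, 0.996, 0.091, 0.001]
force: [0.4, -0.2, 0.4]
grip_width: -0.001
```

Run:
```python
from h import *
p=lbox(None,-1);plan((-28,82,10,0),(-26,82,10,0)); cv2.imwrite('pics/i.png',cv2.resize(p[100:300,180:400,::-1],None,fx=3,fy=3))
```

```text
box centre bay [-18.7  -6.4] ang 3.8 pca 3.1 vis [36.3 86. ] 355
t 12.55 tcp bay [-51.8  77.1] z 10.7 head bay 6.0 j6 1.36 F [ 0.3 -0.3 -0.1]
(-28, 82, 10, 0) -> [ 2.42 -0.24  0.07] twist 6.0
(-26, 82, 10, 0) -> [ 2.62 -0.22  0.07] twist 6.0
```

View pics/i.png

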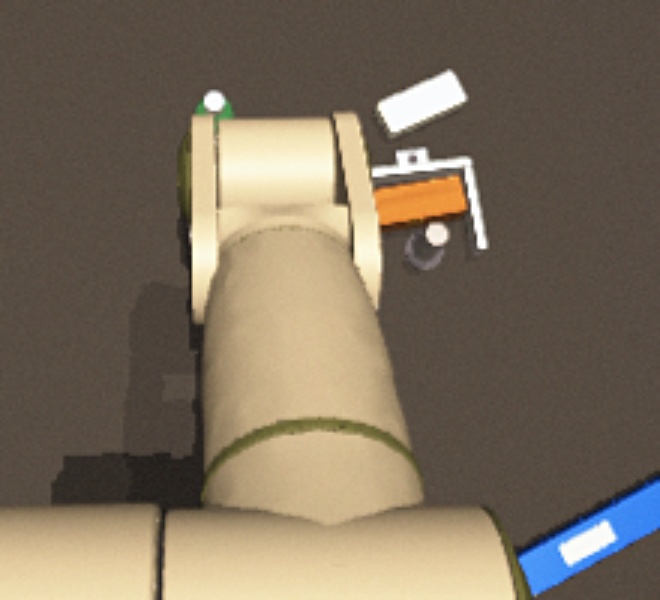

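Run:
```python
from h import *
plan((-66,78,10,3),(-66,20,10,3),(-50,20,10,2),(-31,20,10,0),(-28,20,10,0))
```

```text
t 12.55 tcp bay [-51.8  77.1] z 10.7 head bay 6.0 j6 1.36 F [ 0.3 -0.3 -0.1]
(-66, 78, 10, 3) -> [-1.4  -0.24  0.07] twist 3.0
(-66, 20, 10, 3) -> [-2.01  5.53  0.07] twist 3.0
(-50, 20, 10, 2) -> [-0.42  5.7   0.07] twist 4.0
(-31, 20, 10, 0) -> [1.47 5.89 0.07] twist 6.0
(-28, 20, 10, 0) -> [1.77 5.93 0.07] twist 6.0
```

Emit:
step_arm(plan="-1.4 0 0 3 0; -1.8 2.5 0 3 0; -2 5.5 0 3 0; -1.2 5.6 0 4 0; -0.4 5.7 0 4 0; 0.2 5.8 0 5 0; 0.7 5.8 0 6 0; 1.1 5.9 0 6 0; 1.4 5.9 0 6 0; 1.4 5.9 0 6 0")

```text
time_s: 13.55
eef_pos: [622.4, 45.0, 10.6]
ee_rot: [0.0, 0.999, 0.039, 0.0]
force: [-0.3, 0.2, -0.0]
grip_width: 0.001
```

Run:
```python
from h import *
p=lbox(None,-1);plan((-26,20,10,0),(-45,20,10,0),(-45,80,10,0),(-26,80,10,0))
```

```text
box centre bay [-5.  -7.6] ang -0.9 pca -0.6 vis [ 36.7 239.9] 207
t 13.6 tcp bay [-31.8  20. ] z 10.7 head bay 0.0 j6 1.38 F [-0.5  1.   0.7]
(-26, 20, 10, 0) -> [ 0.58 -0.    0.07] twist 0.0
(-45, 20, 10, 0) -> [-1.32 -0.    0.07] twist 0.0
(-45, 80, 10, 0) -> [-1.32 -6.    0.06] twist 0.0
(-26, 80, 10, 0) -> [ 0.58 -6.    0.07] twist 0.0
```

Emit:
step_arm(plan="-1 0 0 0 0; -1 3 0 0 0; -1 5.5 0 0 0; -0.2 5.5 0 0 0; 0.1 5.5 0 0 0; 0.3 5.5 0 0 0; 0.45 5.5 0 0 0; 0.45 5.5 0 0 0")

```text
time_s: 14.4
eef_pos: [629.3, -9.1, 10.6]
ee_rot: [0.0, 0.999, 0.039, -0.002]
force: [-10.0, -2.8, 5.4]
grip_width: -0.0
```

Run:
```python
from h import *
p=lbox(None,+1);plan((-26,80,10,0))
```

```text
box centre bay [-0.  -7.1] ang 1.2 pca 2.4 vis [ 37.3 110. ] 412
t 14.45 tcp bay [-28.9 -34.4] z 10.6 head bay 0.1 j6 1.29 F [-9.4 -1.7  5.3]
(-26, 80, 10, 0) -> [  0.31 -11.44   0.06] twist 0.1
```

Emit:
step_arm(plan="-1 0 0 0 0; -1.2 -4 0 0 0; -1.2 -8 0 0 0; -1.2 -11 0 0 0; -0.7 -11 0 0 0; -0.3 -11 0 0 0; 0 -11 0 0 0; 0.2 -11 0 0 0; 0.2 -11 0 0 0")

```text
time_s: 15.35
eef_pos: [621.1, 99.7, 10.4]
ee_rot: [-0.0, 0.999, 0.038, -0.005]
force: [-20.0, 1.8, 13.0]
grip_width: 0.002
```

Run:
```python
from h import *
p=lbox(None,-1);plan((-26,20,10,0))
```

```text
box centre bay [-1.7 -5.8] ang -0.2 pca -0.1 vis [36.2 83.3] 339
t 15.4 tcp bay [-28.8  74.8] z 10.4 head bay -0.0 j6 1.47 F [-19.7   1.6  12.6]
(-26, 20, 10, 0) -> [0.28 5.48 0.03] twist -0.0
```

Emit:
step_arm(plan="-1 0 0 0 0; -1.2 4 0 0 0; -1.2 8 0 0 0; -1.2 10.5 0 0 0; -0.5 10.5 0 0 0; -0.2 10.5 0 0 0; 0 10.5 0 0 0; 0 10.5 0 0 0; -1 10.5 0 0 0; -2 10.5 0 0 0")

```text
time_s: 16.4
eef_pos: [612.3, -5.7, 10.6]
ee_rot: [-0.0, 0.999, 0.038, -0.0]
force: [-0.5, 0.5, -0.2]
grip_width: -0.001
```

Emit:
step_arm(plan="-4 0 0 0 0; -8 0 -2 0 0; -12 0 -6 0 0; -16 0 -10 0 0; -19 0 -14 0 0; -22 0 -16 0 0; -25 0 -16 0 0; -25 0 -16 0 0")

```text
time_s: 17.2
eef_pos: [361.3, -24.8, 171.5]
ee_rot: [0.0, 0.999, 0.038, 0.001]
force: [0.7, -0.0, 0.0]
grip_width: -0.006
```

Run:
```python
from h import *
plan(); p=lbox(None,-1); c=cv2.resize(p[100:300,180:400,::-1],None,fx=3,fy=3); cv2.imwrite('pics/k.png',c); lbox(None,-1)
pt,dt,it=snap('top'); W=world(dt,it)
for n in ['slide_box','bay','oil_bottle','mailer','terminal_box']:
    for r in spotter.regions_of('top',n)[:2]:
        w=W[r['pixels']]; print(n,round(r['conf'],2),np.round(np.nanmedian(w,0)))
hsv=cv2.cvtColor(pt,cv2.COLOR_RGB2HSV)
B=np.einsum('ij,hwj->hwi',RB.T,W[...,:2]-BO); z=W[...,2]
for a in range(-110,111,20):
    k=(abs(B[...,1]-a)<8)&(z>22)&(z<37)&(abs(B[...,0])<35)
    o=k&(hsv[...,1]>100)&(hsv[...,0]<25)&(z>27); w=k&(hsv[...,1]<60)&(pt.min(2)>150)&(B[...,0]>10)
    print(a,'box x',np.round(np.percentile(B[...,0][o],[3,97]),1) if o.any() else None,'fence',np.round(np.median(B[...,0][w]),1) if w.any() else None)
```

```text
t 17.2 tcp bay [-297.3  -29.5] z 171.5 head bay -0.0 j6 1.1 F [ 0.7 -0.   0. ]
box centre bay [-1.9 -7.3] ang -0.4 pca -0.1 vis [ 37.5 240.4] 991
box centre bay [-1.2 -7.1] ang -0.2 pca -0.1 vis [ 36.7 240.2] 976
slide_box 0.75 [ 300. -122.   31.]
oil_bottle 0.58 [731. 137.  48.]
mailer 0.84 [751. -69.  21.]
mailer 0.4 [671.  11.  26.]
terminal_box 0.62 [599. 412.  44.]
-110 box x [-18.   15.3] fence 21.9
-90 box x [-18.6  14.9] fence 21.0
-70 box x [-18.4  14.4] fence 21.8
-50 box x [-18.5  13.6] fence 22.5
-30 box x [-17.8  15.6] fence 21.7
-10 box x [-19.5  16. ] fence 20.6
10 box x [-19.2  14.9] fence 20.8
30 box x [-19.1  13.7] fence 21.6
50 box x [-18.5  15.6] fence 23.1
70 box x [-18.1  15.6] fence 21.6
90 box x [-17.8  15.4] fence 21.6
110 box x [-18.6  14.3] fence 22.1
```

View pics/k.png

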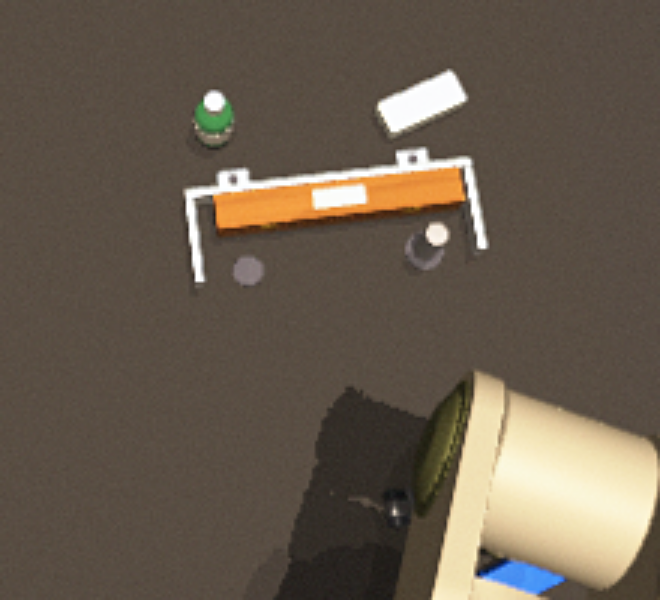

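Run:
```python
from rig import workorder
print(workorder.finish_job())
```

```text
the job is handed in; nothing more can be done
None
```

The slide box is in its bay with its long side against the back fence, and the job is handed in at about 17 s of the 72 s allowed. I only pushed it with closed fingers. I pushed it sideways, angled it to about 25°, slid its right-hand end (the −y end) in behind the post, then swung the other end in.

**Final checks**
- **Fit:** The box reads within about 0.5° of the fence. Its front edge lies at bay x ≈ −18 to −19.5 mm along the whole length.
- **Seating:** Pressing near both ends, the fingers stopped at the same depth (−28.9 and −28.8 mm), against 10 N and 20 N.
- **Bystanders:** The bottle, mailer and terminal box measured within about 1 mm of where they started. The robot was clear of everything.
- **Lengthways position:** The box sits about 7 mm towards the post end of centre, inside the bay's 12 mm of play at each end. I left it there because the fingers cannot get in at that end.

**Disagreements**
- **Depth camera:** The box centre read 1–2 mm short of the fence, which is within the calibration error. The finger contact says it is touching.
- **Trained network:** In the last picture its only slide_box hit among the two results I checked was the blue look-alike, and it returned nothing for the bay. I measured the parked box by its colour and depth instead.

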